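# Find the hole of a price-flag foot by feel and hold it hole-up

### The arm

A 6-joint arm with a two-finger parallel gripper is mounted at the origin on a cart in front of the work surface, level with it; the furniture and walls round the work are solid. World frame = base frame: x ahead of the robot, y to its left, z up, the work surface at z = 0. Lengths are in m, angles in rad, forces in N, time in s.
With the tool pointing down it reaches from about 0.4 to 0.925 m from the base axis. Payload 12.5 kg.
Tool frame: the origin (TCP) lies midway between the tips of the shut fingers; the grasp point (between the pads) lies 19 mm behind it; z points along the fingers, y is the direction in which the jaws open and shut (so a half turn about z gives the same grasp; the last joint's range is limited). The gripper opens to 95 mm and grips with 3 to 60 N. Pads are 20 mm wide; open, the fingers measure 119 mm over their backs; the gripper's body (75 mm by 180 mm) begins 59 mm behind the grasp point.
Start: joints at [-1.345, 0.491, 1.559, -0, 1.092, -0.106], TCP at [0.204, -0.591, 0.215] pointing down, gripper open.
Joint ranges: [-3.1, 3.1], [-0.84, 2.19], [0.05, 2.79], [-1.13, 4.28], [0.06, 2.93], [-2.69, 2.69]. Speed limits (rad/s): [2.22, 2.22, 2.79, 3.14, 3.14, 3.14].

### API

Orientations are given as a rotation vector (axis times angle).
In Python, from cell import monitor, camera, camera_info, finish_job, search_frame, masks_of gives the robot as it stands.
- The arm moves only by the shell command python3 -m pendant 'ROWS' [FORCE]. ROWS is JSON, a list of rows, each a list of 7 numbers: the finger opening in mm, from 0 to 95.1, then the shift along the tool's x, y, z in mm, then the turn, a rotation vector about the tool's x, y, z in rad. A call has exactly 5 rows; each row is the pose to reach, as a shift and turn from the pose commanded when the call began, along the tool's axes at that moment; what a row does not reach only later rows make up. A row lasts 1/8 s, in which the tool goes at most 62.5 mm and 10.7 degrees, less where a joint would pass 70% of its speed; a pose out of reach is approached as far as the arm can. A call with a gripper value outside its range is refused whole. The fingers move at their own pace and stop on an object; FORCE is the grip in N (left out, the last holds). Time passes only in rows, so rows that repeat a pose let the fingers close, or fill a call up. It gives the time, the measured TCP pose, the force and the opening at its end, in the units of the state.
- monitor.read_state(): the state, without advancing time (a new reading comes with each control period).
- camera(name): name is "scene" or "top" or "wrist"; returns the picture (384x512x3 uint8, red, green, blue); there is no depth.
- camera_info(name): a dict with "fx", "fy", "cx", "cy" (pixels), "k1" (the pictures are not rectified: a ray, as slopes to the right and down, at radius r is drawn at 1 + k1 r^2 times it, then the intrinsics apply), "cam_to_world" (4x4, takes a point from camera to world coordinates). Camera axes: x right, y down, z forward; pixel columns grow to the right and rows downward; lengths in m; the calibration is good to about 2 mm. A picture is of the moment at which its call begins: read the wrist's pose just before it. camera_info takes no time and is no camera call; for the wrist camera it gives the pose at the moment of the call.
- finish_job(): hands the job in, once; it reports no verdict.
Trained networks look in the newest picture that a camera, given by its name, has taken for a name from the list of things; names that differ only in an ending like _2 or _b are one class to them, and where a whole thing is asked for, a point or a joint stands for the part that bears it (a point fixed in the world has none). Each returns a list of dicts, best first, with "p" (0 to 1); they miss things now and then, are a little off and sometimes report something else, mostly with a low value. They report only what shows in the picture. A call takes as long as a camera call. They do not tell look-alikes from the thing itself.
- search_frame(name, camera): "rect" ([left, top, width, height] in pixels, round what is visible of it).
- masks_of(name, camera): "region" (384x512 bool, what is visible of it) and "rect" ([left, top, width, height] in pixels, round what is visible of it).
The state is a dict: "time_s": time; "joint_positions": joint angles; "dq": joint speeds; "joint_torque": joint torques, N m; "tcp_pos": TCP position; "tcp_rot": TCP orientation; "contact_force": force on the tool from outside, world axes, zero at the start; "torque": the same for the moment, N m; "finger_gap": opening from 0.0 (shut) to 1.0 (fully open).
Only numpy, scipy, OpenCV 4.12 (cv2) and the standard library are available. Lean on these libraries where they do the work, as an engineer would, in place of code of your own. Each camera call takes 0.05 s, during which the arm holds its last target. There are 200 camera calls.

### The job

The square wooden foot of a price flag lies on its side on the worktop; only one of its two ends has the blind hole for the flag's stick. Pick it up, stand it upright in the gripper and lower its bottom end straight onto the upright steel peg until it stops, to feel whether the hole is at that end (it then slips down over the peg); if it is, turn the foot over. Finish still holding the foot in the gripper, upright with its hole facing up, clear of the peg and at least a hand's breadth (10 cm) above the worktop, ready for the stick, and leave the other things where they stand.

Things in the scene. Friction and masses are not known exactly. Their poses are not given: they have to be found in the camera images.
- flag_foot: plain light-wood block 72 mm long and 40 x 40 mm square, about 0.07 to 0.14 kg, lying on one long side. Origin at its centre (20 mm above the worktop at the start); x runs along its length, y and z across it. One end (at x = +36 mm or x = -36 mm, not told which: feel or look) has a central round blind hole 18 mm wide and 40 mm deep with a small chamfer; the other end is closed and flat
- peg_stand: steel peg stand that does not move: dark round foot 84 mm wide and 15 mm high with an upright steel peg 9 mm thick and 60 mm long in its middle. Origin under its centre on the worktop, z up. (Not moved either: the bread shelf over the back of the worktop, from about 0.75 m ahead of the robot: keep the wrist on the near side or sideways when tilting)
- peg_tip (a point): centre of the peg's top, 75 mm above the worktop. With the foot's hole over the peg the foot slides down until the peg meets the hole's bottom, its lower end then 40 mm below this point; a closed end stops on it
- tape_roll: bystander: roll of tape lying flat, 100 mm wide, 25 mm high; origin under its centre
- timer: bystander: round kitchen timer with a red top, 66 mm wide, 45 mm high; origin under its centre
- nut_butter: bystander: jar, 68 mm wide, 90 mm high; origin under its centre
- cocoa_shaker: bystander: shaker jar, 44 mm wide, 109 mm high; origin under its centre
- cookie_3: bystander: cookie lying flat on the worktop between the wooden foot and the peg stand, 85 mm wide, 19 mm high; origin under its centre
- shot_glass: bystander: small clear glass, 48 mm wide, 60 mm high; origin under its centre
Mind the look-alikes: they are no part of the job. Leave any red look-alike of the peg_stand alone.

How it is judged:
On the way:
1. the upright foot has been lowered end-on onto the peg until it stopped (contact force between flag_foot and peg_stand above 0.8 N and horizontal distance between flag_foot and peg_tip below 0.013 m and angle between the x axis of flag_foot and the z axis of peg_stand, either way round below 0.3 rad and (z of flag_foot in the frame of peg_tip above 0.03 m or z of flag_foot in the frame of peg_tip below 0.004 m) and z of flag_foot in the frame of peg_tip between -0.012 and 0.045 m), for 0.05 s.
At the end, for the whole second after the job is handed in: the foot is held still in the fingers (grip over 2 N), its hole facing up within 15 degrees, its centre at least 132 mm above the worktop (bottom end about 10 cm up), off and clear of the peg (angle between flag_foot's own x axis and vertical below 0.27 rad and height (world z) of flag_foot above 0.132 m and contact force between the fingers and flag_foot above 2 N and contact force between peg_stand and flag_foot below 0.1 N and (horizontal distance between flag_foot and peg_tip above 0.05 m or z of flag_foot in the frame of peg_tip above 0.05 m) and linear speed of flag_foot below 0.03 m/s); the arm keeps its last pose, push and grip.
It fails at once if a bystander was shifted by more than 3 cm (distance of any of tape_roll, timer, nut_butter, cocoa_shaker, cookie_3, shot_glass from where it was at the start of the episode above 0.03 m).
It also fails if it takes over 64 s, if anything falls off the work surface, if the arm or the gripper's body presses on something with over 40 N, if the wrist force passes 120 N, or if a joint passes its speed limit or range.

## Working session

There is one attempt and no reset: what is moved stays moved. The work goes in short steps, Python scripts to look and compute and a shell command to move; the robot and the scene stay as the last step left them, time stands still between calls to the robot, and variables do not carry over. Pictures are saved under pics/ and viewed, about 8 in all and at most 12, crops included, and the job is handed in when it is done.

```bash
ls; mkdir -p pics
cat > h.py <<'E'
import numpy as np, cv2, json
from cell import monitor, camera, camera_info, search_frame, masks_of
from scipy.spatial.transform import Rotation as R
def ray(ci,u,v):
    d=np.array([(u-ci['cx'])/ci['fx'],(v-ci['cy'])/ci['fy']]);s=d.copy()
    for _ in range(30): s=d/(1+ci['k1']*(s@s))
    M=np.array(ci['cam_to_world']); return M[:3,3],M[:3,:3]@np.array([s[0],s[1],1])
def onz(ci,u,v,z=0):
    o,d=ray(ci,u,v); return o+d*(z-o[2])/d[2]
def proj(ci,p):
    M=np.array(ci['cam_to_world']); c=M[:3,:3].T@(np.array(p)-M[:3,3]); s=c[:2]/c[2]; s=s*(1+ci['k1']*(s@s))
    return np.array([s[0]*ci['fx']+ci['cx'],s[1]*ci['fy']+ci['cy']])
E
python3 - <<'E'
from h import *
for c in ['top','scene']:
    im=camera(c); cv2.imwrite(f'pics/{c}0.png',im[:,:,::-1]); ci=camera_info(c)
    print(c,np.round(np.array(ci['cam_to_world']),3).tolist(),ci['fx'],ci['k1'])
    for n in ['flag_foot','peg_stand','tape_roll','timer','nut_butter','cocoa_shaker','cookie_3','shot_glass']:
        for d in search_frame(n,c)[:3]:
            l,t,w,h=d['rect']; print(n,round(d['p'],2),[int(x) for x in d['rect']],np.round(onz(ci,l+w/2,t+h/2,0.02),3)[:2])
s=monitor.read_state();print(s)
E
```

```text
pics
top [[0.01, -0.985, 0.173, 0.37], [-1.0, -0.01, 0.002, 0.174], [-0.001, -0.173, -0.985, 1.093], [0.0, 0.0, 0.0, 1.0]] 481.65855426744105 -0.09148011757970129
flag_foot 0.73 [308, 187, 29, 26] [ 0.552 -0.001]
peg_stand 0.96 [189, 196, 32, 39] [0.513 0.264]
peg_stand 0.75 [341, 235, 37, 36] [ 0.433 -0.082]
tape_roll 0.76 [233, 248, 41, 42] [0.396 0.154]
timer 0.71 [237, 124, 27, 28] [0.694 0.164]
nut_butter 0.62 [312, 113, 38, 38] [ 0.712 -0.025]
cocoa_shaker 0.75 [196, 122, 24, 28] [0.698 0.264]
cookie_3 0.85 [245, 192, 32, 38] [0.524 0.139]
cookie_3 0.39 [236, 127, 29, 27] [0.687 0.164]
shot_glass 0.93 [143, 124, 23, 24] [0.697 0.387]
scene [[-0.887, -0.362, 0.285, 0.285], [-0.46, 0.669, -0.584, 0.686], [0.02, -0.65, -0.76, 0.74], [0.0, 0.0, 0.0, 1.0]] 346.60751419357524 -0.023185906883228385
flag_foot 0.63 [272, 146, 27, 28] [0.547 0.004]
peg_stand 0.79 [238, 221, 32, 29] [0.505 0.279]
peg_stand 0.7 [315, 142, 28, 25] [ 0.442 -0.079]
tape_roll 0.58 [293, 205, 40, 35] [0.391 0.174]
timer 0.59 [201, 170, 25, 26] [0.686 0.181]
nut_butter 0.66 [234, 118, 20, 32] [ 0.712 -0.04 ]
nut
[... 163 characters left out ...]
2, 222, 24, 27] [0.698 0.382]
{'time_s': 0.9, 'joint_positions': array([-1.34456661e+00,  4.90913216e-01,  1.55886959e+00,  9.74390743e-06,
        1.09169833e+00, -1.05589230e-01]), 'dq': array([ 0.00100122,  0.00121666, -0.00047226, -0.0002961 , -0.00068816,
       -0.00119057]), 'joint_torque': array([ 8.07567230e-04, -6.12453103e+01, -2.58430195e+01,  6.93328539e-02,
        4.45107382e-02, -1.58558589e-05]), 'tcp_pos': array([ 0.20363969, -0.59092954,  0.21466322]), 'tcp_rot': array([3.09834596e+00, 5.18806831e-01, 2.41179561e-05]), 'contact_force': array([-0.15136976, -0.04693549, -0.8653512 ]), 'torque': array([-0.01016744,  0.00910095, -0.00820516]), 'finger_gap': 1.0004787219529292}
```

View pics/top0.png

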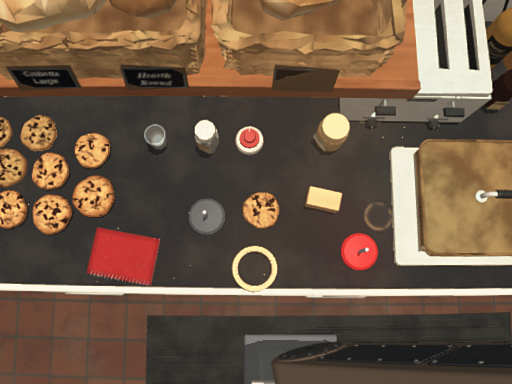

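View pics/scene0.png

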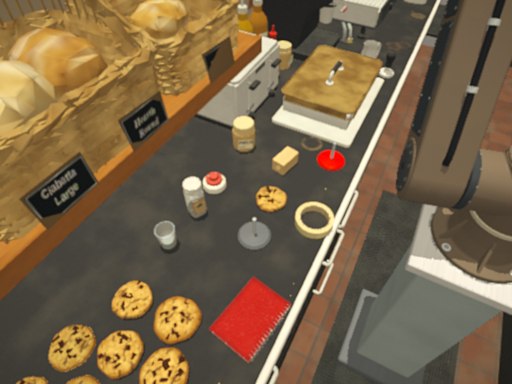

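The top view shows the foot at about (323,199), the grey peg stand at (207,216), its red look-alike at (360,251), and the cookie between them at (261,210). The scene view agrees. Next I'll measure the foot and peg more precisely.

Run:
```python
from h import *
for c in ['top','scene']:
    im=camera(c); ci=camera_info(c)
    d=masks_of('flag_foot',c)[0]; m=d['region'].astype(np.uint8)
    # fit projected box silhouette (x,y,yaw)
    from scipy.optimize import minimize
    dt=lambda a: a
    def sil(p):
        x,y,a=p; r=R.from_euler('z',a).as_matrix()
        P=[proj(ci,r@np.array([i*.036,j*.02,k*.02])+[x,y,.02]) for i in(-1,1) for j in(-1,1) for k in(-1,1)]
        h=cv2.convexHull((np.array(P,np.float32)-[200,100])*8 if 0 else np.array(P,np.float32)*4)
        o=np.zeros((384*4,512*4),np.uint8); cv2.fillConvexPoly(o,h.astype(np.int32),1); return o
    M=cv2.resize(m,None,fx=4,fy=4,interpolation=cv2.INTER_NEAREST)
    best=min((minimize(lambda p:1-(sil(p)&M).sum()/(sil(p)|M).sum(),[.547,.0,a],method='Nelder-Mead',options=dict(initial_simplex=[[.547,0,a],[.557,0,a],[.547,.01,a],[.547,0,a+.2]],maxiter=80)) for a in (1.2,1.6,2.0)),key=lambda r:r.fun)
    print(c,d['p'],best.x.round(4),best.fun)
    for d in masks_of('peg_stand',c)[:2]:
        v,u=np.nonzero(d['region']); print(d['p'],d['rect'],u.mean(),v.mean(),onz(ci,u.mean(),v.mean(),.015).round(3))
im=cv2.imread('pics/top0.png')[180:260,170:350]; cv2.imwrite('pics/crop1.png',cv2.resize(im,None,fx=4,fy=4,interpolation=cv2.INTER_CUBIC))
```

```text
top 0.8 [ 5.5280e-01 -4.0000e-04  1.3632e+00] 0.07070618239380877
0.91 [191.2, 198.6, 32.8, 34.9] 206.44281524926686 216.17888563049854 [0.513 0.264 0.015]
0.73 [344.1, 233.0, 33.8, 41.9] 359.00085616438355 251.90239726027397 [ 0.436 -0.08   0.015]
scene 0.55 [0.5509 0.0045 1.3469] 0.04307573614504312
0.73 [237.9, 217.6, 32.9, 34.7] 253.93891102257635 234.84860557768926 [0.509 0.273 0.015]
0.72 [318.0, 143.9, 25.4, 21.6] 330.4886597938144 159.03711340206186 [ 0.435 -0.07   0.015]
```

View pics/crop1.png

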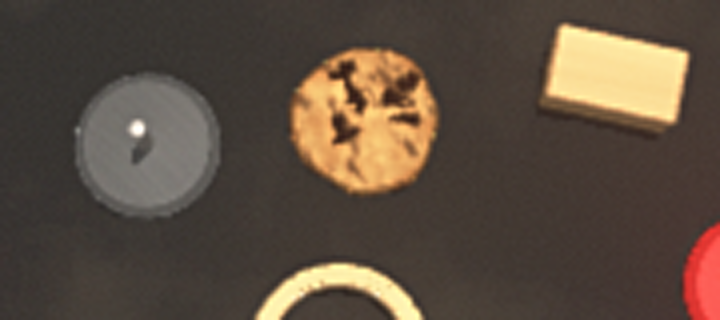

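```bash
cat >> h.py <<'E'
def frame(z,y):
    z=np.array(z,float);z/=np.linalg.norm(z);y=np.array(y,float);y-=z*(y@z);y/=np.linalg.norm(y)
    return R.from_matrix(np.column_stack([np.cross(y,z),y,z]))
def to(pos,rot):
    s=monitor.read_state(); r0=R.from_rotvec(s['tcp_rot'])
    print('shift mm',(1e3*r0.inv().apply(np.array(pos)-s['tcp_pos'])).round(1),'turn',(r0.inv()*rot).as_rotvec().round(3))
def show():
    s=monitor.read_state(); r=R.from_rotvec(s['tcp_rot']).as_matrix()
    print(round(s['time_s'],2),'tcp',s['tcp_pos'].round(4),'z',r[:,2].round(3),'y',r[:,1].round(3),'F',s['contact_force'].round(2),'gap',round(s['finger_gap']*95.1,1),'q',s['joint_positions'].round(3).tolist())
    open('log.txt','a').write(json.dumps([s['joint_positions'].tolist(),s['tcp_pos'].tolist(),s['tcp_rot'].tolist()])+'\n')
A=1.355; ax=np.array([np.cos(A),np.sin(A),0]); jaw=np.array([np.sin(A),-np.cos(A),0])
E
python3 - <<'E'
from h import *
show()
D=frame([0,0,-1],jaw)
to([.53,-.13,.25],D); to([.552,.002,.2],D)
ci=camera_info('top'); print(onz(ci,170+137/4,180+128/4,.075))
E
```

```text
1.2 tcp [ 0.2036 -0.5909  0.2147] z [ 0. -0. -1.] y [ 0.326 -0.945  0.   ] F [ 0.14 -0.52 -0.61] gap 95.4 q [-1.345, 0.491, 1.559, -0.0, 1.092, -0.106]
shift mm [ 458.7 -329.5  -35.4] turn [ 0.     0.    -1.023]
shift mm [ 522.5 -447.1   14.6] turn [ 0.     0.    -1.023]
[0.51433235 0.26344556 0.075     ]
```

```bash
python3 -m pendant '[[95,10,-10,-60,0,0,-0.1],[95,60,-45,-80,0,0,-0.28],[95,110,-80,-80,0,0,-0.46],[95,160,-115,-80,0,0,-0.64],[95,210,-150,-80,0,0,-0.8]]'
python3 - <<'E'
from h import *
show(); D=frame([0,0,-1],jaw)
to([.53,-.13,.25],D)
E
```

```text
time_s: 1.82
tcp_pos: [0.3541, -0.379, 0.2949]
tcp_rot: [2.647, 1.691, 0.0]
contact_force: [1.0, -0.6, 0.4]
finger_gap: 1.005
1.82 tcp [ 0.3541 -0.379   0.2949] z [ 0.    -0.001 -1.   ] y [ 0.907 -0.42   0.001] F [ 0.98 -0.57  0.43] gap 95.5 q [-0.947, 0.26, 1.703, 0.0, 1.178, -0.513]
shift mm [299.9  54.9  44.8] turn [ 0.001  0.    -0.218]
```

```bash
python3 -m pendant '[[95,60,11,9,0,0,-0.1],[95,120,22,18,0,0,-0.218],[95,180,33,27,0,0,-0.218],[95,240,44,36,0,0,-0.218],[95,300,55,45,0,0,-0.218]]'
python3 - <<'E'
from h import *
show(); D=frame([0,0,-1],jaw)
to([.552,.002,.2],D)
im=camera('wrist'); cv2.imwrite('pics/w1.png',im[:,:,::-1])
ci=camera_info('wrist'); print(np.array(ci['cam_to_world']).round(3).tolist(), proj(ci,[.552,.002,.02]))
E
```

```text
time_s: 2.45
tcp_pos: [0.5316, -0.1307, 0.2496]
tcp_rot: [2.452, 1.963, 0.0]
contact_force: [1.6, -0.1, 1.0]
finger_gap: 1.0
2.45 tcp [ 0.5316 -0.1307  0.2496] z [ 0.001 -0.    -1.   ] y [ 0.976 -0.219  0.001] F [ 1.57 -0.08  0.99] gap 95.1 q [-0.362, 0.345, 1.705, -0.0, 1.092, -0.141]
shift mm [134.   -9.2  49.5] turn [ 0.001  0.    -0.005]
[[0.976, -0.207, -0.063, 0.553], [-0.216, -0.934, -0.283, -0.044], [-0.0, 0.29, -0.957, 0.418], [0.0, 0.0, 0.0, 1.0]] [249.54152711  79.3769753 ]
```

View pics/w1.png

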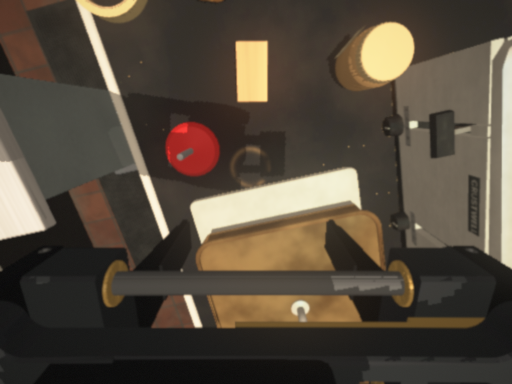

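The foot's top face is at about (252,71), lined up with the tool. The red look-alike is at (192,148) and the jar at (387,52). Neither end of the foot shows yet.

Run:
```python
from h import *
D=frame([0,0,-1],jaw); ci=camera_info('wrist')
c=cv2.imread('pics/w1.png'); 
m=(cv2.inRange(c[30:110,225:280],(80,150,190),(255,255,255))); v,u=np.nonzero(m); (cu,cv_),(w,h),a=cv2.minAreaRect(np.column_stack([u,v]).astype(np.float32))
print(cu+225,cv_+30,w,h,a, onz(ci,cu+225,cv_+30,.04))
b=cv2.boxPoints(((cu+225,cv_+30),(w,h),a)); print([onz(ci,*p,.04).round(4)[:2].tolist() for p in b])
to([.552,.002,.12],D)
```

```text
251.5 71.0 60.0 31.0 90.0 [0.55685792 0.0090123  0.04      ]
[[0.5454, 0.0472], [0.5838, 0.0387], [0.5691, -0.0317], [0.5281, -0.0226]]
shift mm [128.3 -10.2 128.6] turn [-0.    -0.002 -0.003]
```

```bash
python3 -m pendant '[[95,35,-2,30,0,0,0],[95,70,-5,65,0,0,0],[95,105,-8,100,0,0,0],[95,130,-10,125,0,0,0],[95,130,-10,125,0,0,0]]'
python3 - <<'E'
from h import *
show(); 
im=camera('wrist'); ci=camera_info('wrist'); cv2.imwrite('pics/w2.png',im[:,:,::-1])
for d in masks_of('flag_foot','wrist')[:2]: print(d['p'],d['rect'])
print(proj(ci,[.554,.004,.04]))
E
```

```text
time_s: 3.12
tcp_pos: [0.5486, -0.0023, 0.1232]
tcp_rot: [-2.449, -1.964, 0.003]
contact_force: [0.6, -0.3, 0.5]
finger_gap: 1.001
3.12 tcp [ 0.5486 -0.0023  0.1232] z [-0.003  0.    -1.   ] y [ 0.976 -0.217 -0.003] F [ 0.55 -0.27  0.46] gap 95.2 q [-0.125, 0.498, 1.842, -0.0, 0.804, 0.094]
0.63 [243.8, 153.2, 40.8, 75.0]
[259.60747882 191.88649852]
```

View pics/w2.png

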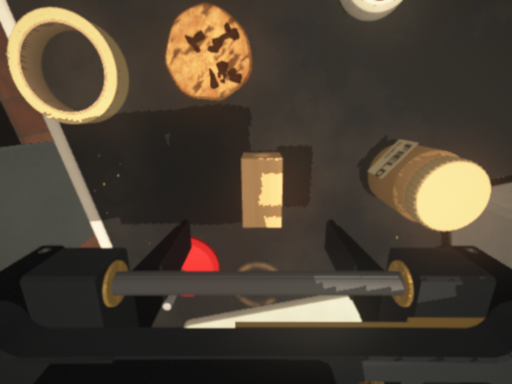

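The foot's top face is centred at about (262,193), between the open fingers. Its +y end shows only as a thin strip at v≈155. The cookie is at (208,52). Next I'll go down and grip.

Run:
```python
from h import *
D=frame([0,0,-1],jaw); ci=camera_info('wrist'); print(onz(ci,262.5,193.5,.04))
to([.5565,.002,.007],D)
```

```text
[0.55693845 0.00082442 0.04      ]
shift mm [  7.2   5.4 118.2] turn [ 0.     0.    -0.005]
```

```bash
python3 -m pendant '[[95,7,6,30,0,0,0],[95,7,6,60,0,0,0],[95,7,6,90,0,0,0],[95,7,6,110,0,0,0],[95,7,6,116,0,0,0]]' 30; python3 -m pendant '[[95,0,0,0,0,0,0],[20,0,0,0,0,0,0],[20,0,0,0,0,0,0],[20,0,0,0,0,0,0],[20,0,0,0,0,0,0]]' 30; python3 -c "
from h import *
show()"
```

```text
time_s: 3.85
tcp_pos: [0.557, 0.0009, 0.0087]
tcp_rot: [2.454, 1.961, 0.0]
contact_force: [-0.2, 0.1, 0.4]
finger_gap: 0.997
time_s: 4.47
tcp_pos: [0.5568, 0.002, 0.0088]
tcp_rot: [2.453, 1.963, 0.0]
contact_force: [0.1, 0.1, -0.6]
finger_gap: 0.636
4.47 tcp [0.5568 0.002  0.0088] z [ 0. -0. -1.] y [ 0.976 -0.219  0.   ] F [ 0.06  0.1  -0.65] gap 60.5 q [-0.115, 0.684, 1.897, -0.0, 0.561, 0.106]
```

Fingers are still closing, so I'll finish closing and then lift.

```bash
python3 -m pendant '[[20,0,0,0,0,0,0],[20,0,0,0,0,0,0],[20,0,0,0,0,0,0],[20,0,0,0,0,0,0],[20,0,0,0,0,0,0]]' 40; python3 -m pendant '[[20,0,0,-20,0,0,0],[20,0,0,-70,0,0,0],[20,0,0,-120,0,0,0],[20,0,0,-170,0,0,0],[20,0,0,-200,0,0,0]]' 40; python3 -c "
from h import *
show()"
```

```text
time_s: 5.1
tcp_pos: [0.5567, 0.002, 0.0086]
tcp_rot: [2.453, 1.963, -0.0]
contact_force: [-0.7, 0.3, 0.6]
finger_gap: 0.422
time_s: 5.72
tcp_pos: [0.5571, 0.002, 0.2112]
tcp_rot: [2.451, 1.962, 0.003]
contact_force: [0.5, -0.3, -1.4]
finger_gap: 0.419
5.72 tcp [0.5571 0.002  0.2112] z [ 0.003 -0.    -1.   ] y [ 0.976 -0.219  0.003] F [ 0.48 -0.32 -1.35] gap 39.9 q [-0.115, 0.397, 1.733, -0.0, 1.008, 0.106]
```

```bash
python3 -m pendant '[[20,0,0,-10,0,0.15,0],[20,0,0,-20,0,0.3,0],[20,0,0,-30,0,0.45,0],[20,0,0,-30,0,0.6,0],[20,0,0,-30,0,0.6,0]]' 40; python3 -c "
from h import *
show()"
```

```text
time_s: 6.35
tcp_pos: [0.5564, 0.0005, 0.2376]
tcp_rot: [-2.105, -1.678, -0.649]
contact_force: [0.5, 0.1, -1.3]
finger_gap: 0.421
6.35 tcp [5.564e-01 5.000e-04 2.376e-01] z [ 0.124  0.551 -0.825] y [ 0.975 -0.222 -0.002] F [ 0.52  0.1  -1.29] gap 40.0 q [-0.4, 0.404, 1.788, 0.651, 1.16, -0.507]
```

```bash
python3 -m pendant '[[20,0,0,0,0,0.17,0],[20,0,0,0,0,0.34,0],[20,0,0,0,0,0.51,0],[20,0,0,0,0,0.68,0],[20,0,0,0,0,0.85,0]]' 40; python3 -c "
from h import *
show(); to([.557,.0,.24],frame([ax[0],ax[1],0],jaw))"
```

```text
time_s: 6.98
tcp_pos: [0.5566, 0.0024, 0.2385]
tcp_rot: [-1.466, -1.175, -1.3]
contact_force: [-0.4, -0.1, -1.9]
finger_gap: 0.416
6.97 tcp [0.5566 0.0024 0.2385] z [ 0.215  0.969 -0.119] y [ 0.976 -0.217 -0.001] F [-0.38 -0.12 -1.89] gap 39.6 q [-0.6, 0.705, 1.886, 1.182, 1.663, -1.061]
shift mm [ 1.2  0.9 -2.4] turn [ 0.003  0.119 -0.001]
```

```bash
python3 -m pendant '[[20,0,0,0,0,0.119,0],[20,-5,-20,50,0,0.119,0],[20,-5,-40,100,0,0.119,0],[20,-5,-60,150,0,0.119,0],[20,-5,-80,200,0,0.119,0]]' 40
python3 - <<'E'
from h import *
show(); to([.5164,.274,.18],frame([ax[0],ax[1],0],jaw))
im=camera('wrist'); cv2.imwrite('pics/w3.png',im[:,:,::-1])
im=camera('scene');cv2.imwrite('pics/s3.png',im[:,:,::-1]); ci=camera_info('scene'); 
s=monitor.read_state();u,v=proj(ci,s['tcp_pos']).astype(int); print(u,v)
a=cv2.resize(im[max(0,v-70):v+70,max(0,u-70):u+70,::-1],(384,384),interpolation=cv2.INTER_CUBIC)
cv2.imwrite('pics/c3.png',np.hstack([a,cv2.resize(cv2.imread('pics/w3.png'),(400,300))[0:300].repeat(1,0) if 0 else cv2.copyMakeBorder(cv2.resize(cv2.imread('pics/w3.png'),(400,300)),0,84,0,0,0)]))
E
```

```text
time_s: 7.6
tcp_pos: [0.521, 0.2153, 0.209]
tcp_rot: [-1.371, -1.101, -1.364]
contact_force: [0.8, -0.0, -1.5]
finger_gap: 0.417
7.6 tcp [0.521  0.2153 0.209 ] z [ 0.215  0.977 -0.005] y [ 0.977 -0.215 -0.001] F [ 0.79 -0.03 -1.54] gap 39.7 q [-0.25, 0.765, 2.141, 1.537, 1.574, -1.334]
shift mm [-28.8 -17.1  56.5] turn [ 0.001  0.005 -0.001]
262 164
```

View pics/c3.png

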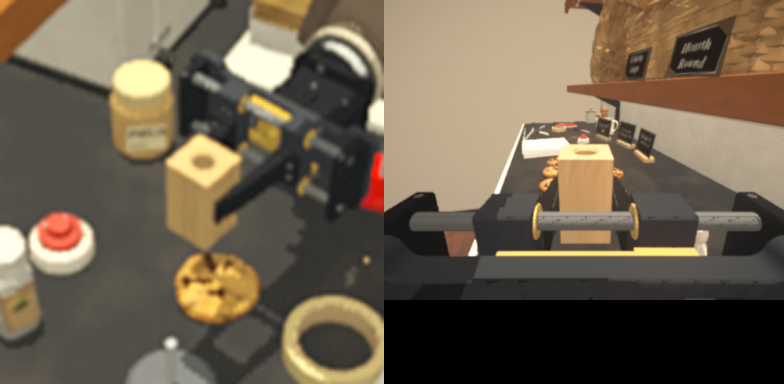

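The foot stands upright in the gripper. The hole shows clearly in the top face in both the scene view (crop (203,161)) and the wrist view (586,153), so the closed end is down. I'll still feel it on the peg.

```bash
python3 -m pendant '[[20,-10,-6,20,0,0.005,0],[20,-20,-12,40,0,0.005,0],[20,-35,-17,56,0,0.005,0],[20,-50,-17,56,0,0.005,0],[20,-50,-17,56,0,0.005,0]]' 40
python3 - <<'E'
from h import *
show(); to([.5164,.274,.111],frame([ax[0],ax[1],0],jaw))
for c in ('scene','top'):
    im=camera(c);ci=camera_info(c);s=monitor.read_state()
    b=s['tcp_pos']-.0113*R.from_rotvec(s['tcp_rot']).as_matrix()[:,2]
    d=masks_of('flag_foot',c)
    print(c,'pred hole',proj(ci,b+[0,0,.036]),'pred ctr',proj(ci,b),'peg',proj(ci,[.514,.263,.075]),[(x['p'],x['rect']) for x in d[:2]])
    u,v=proj(ci,b).astype(int); a=cv2.resize(im[v-40:v+40,u-40:u+40,::-1],(390,390),interpolation=cv2.INTER_CUBIC); cv2.imwrite(f'pics/{c}4.png',a)
cv2.imwrite('pics/c4.png',np.hstack([cv2.imread('pics/scene4.png'),cv2.imread('pics/top4.png')]))
E
```

```text
time_s: 8.32
tcp_pos: [0.5178, 0.2707, 0.1582]
tcp_rot: [-1.368, -1.093, -1.37]
contact_force: [0.2, -0.6, -0.7]
finger_gap: 0.419
8.32 tcp [0.5178 0.2707 0.1582] z [0.219 0.976 0.003] y [ 0.976 -0.219 -0.002] F [ 0.16 -0.64 -0.66] gap 39.8 q [-0.132, 0.88, 2.154, 1.659, 1.564, -1.461]
shift mm [-47.2  -1.9   2.8] turn [ 0.005 -0.003 -0.002]
scene pred hole [254.42203733 182.05630089] pred ctr [254.42216113 193.01621403] peg [254.24443056 216.98321023] [(0.73, [242.0, 177.0, 29.3, 35.5]), (0.68, [155.2, 220.7, 23.0, 32.4])]
top pred hole [201.03395232 202.35158968] pred ctr [202.70891454 205.31118397] peg [204.45458493 212.15632795] [(0.95, [191.9, 192.7, 21.2, 23.1])]
```

View pics/c4.png

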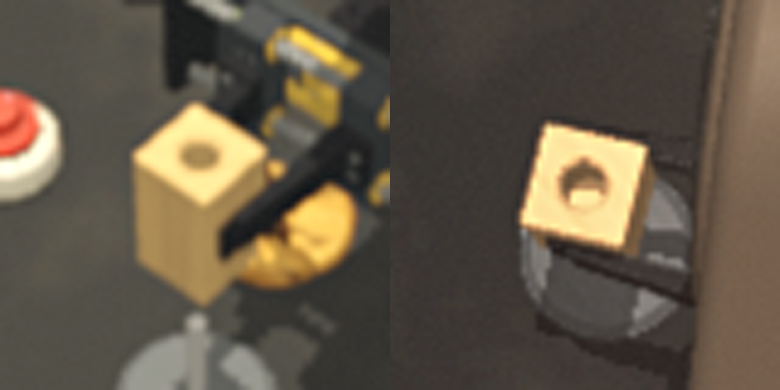

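The scene crop shows the foot directly above the peg (foot corner (200,300), peg top (196,320)). The top view shows the hole at (201.6,203.4), about 1 px from the prediction. Now I'll lower it.

```bash
python3 -m pendant '[[20,-12,-2,2,0,0,0],[20,-24,-2,2,0,0,0],[20,-34,-2,2,0,0,0],[20,-40,-2,2,0,0,0],[20,-40,-2,2,0,0,0]]' 40; python3 -m pendant '[[20,-1,0,0,0,0,0],[20,-2,0,0,0,0,0],[20,-3,0,0,0,0,0],[20,-4,0,0,0,0,0],[20,-5,0,0,0,0,0]]' 40;  python3 -c "
from h import *
show()"
```

```text
time_s: 9.15
tcp_pos: [0.5162, 0.2735, 0.1189]
tcp_rot: [-1.368, -1.094, -1.371]
contact_force: [-0.4, -0.2, -0.2]
finger_gap: 0.42
time_s: 9.78
tcp_pos: [0.5163, 0.2735, 0.1144]
tcp_rot: [-1.368, -1.094, -1.372]
contact_force: [-0.1, 0.2, -0.7]
finger_gap: 0.418
9.78 tcp [0.5163 0.2735 0.1144] z [0.219 0.976 0.003] y [ 0.976 -0.219  0.   ] F [-0.13  0.17 -0.67] gap 39.8 q [-0.127, 0.976, 2.144, 1.665, 1.572, -1.549]
```

```bash
python3 -m pendant '[[20,-0.6,0,0,0,0,0],[20,-1.2,0,0,0,0,0],[20,-1.8,0,0,0,0,0],[20,-2.4,0,0,0,0,0],[20,-3,0,0,0,0,0]]' 40; python3 -m pendant '[[20,-0.5,0,0,0,0,0],[20,-1,0,0,0,0,0],[20,-1.5,0,0,0,0,0],[20,-1.5,0,0,0,0,0],[20,-1.5,0,0,0,0,0]]' 40;  python3 -c "
from h import *
show()"
```

```text
time_s: 10.4
tcp_pos: [0.5162, 0.2734, 0.1128]
tcp_rot: [-1.364, -1.093, -1.374]
contact_force: [-1.5, -2.4, 11.5]
finger_gap: 0.419
time_s: 11.02
tcp_pos: [0.5162, 0.2733, 0.1127]
tcp_rot: [-1.362, -1.092, -1.376]
contact_force: [-2.8, -3.9, 20.0]
finger_gap: 0.419
11.03 tcp [0.5162 0.2733 0.1127] z [0.219 0.976 0.009] y [ 0.976 -0.219  0.002] F [-2.77 -3.91 20.  ] gap 39.9 q [-0.127, 0.984, 2.142, 1.665, 1.579, -1.557]
```

It stopped firmly on the closed end: 20 N upward with the centre about 0.112 m up. So the hole is up, and I'll raise it clear.

```bash
python3 -m pendant '[[20,15,0,0,0,0,0],[20,40,0,0,0,0,0],[20,70,0,0,0,0,0],[20,90,0,0,0,0,0],[20,95,0,0,0,0,0]]' 40; python3 -m pendant '[[20,0,0,0,0,0,0],[20,0,0,0,0,0,0],[20,0,0,0,0,0,0],[20,0,0,0,0,0,0],[20,0,0,0,0,0,0]]' 40
python3 - <<'E'
from h import *
show(); L=[]
for c in ('scene','top'):
    im=camera(c); L.append(im[90:300,110:360,::-1])
cv2.imwrite('pics/c5.png',cv2.resize(np.hstack(L),(800,336)))
E
```

```text
time_s: 11.65
tcp_pos: [0.5161, 0.2733, 0.2061]
tcp_rot: [-1.367, -1.096, -1.373]
contact_force: [0.1, -0.4, -0.8]
finger_gap: 0.417
time_s: 12.28
tcp_pos: [0.5162, 0.2732, 0.2047]
tcp_rot: [-1.368, -1.094, -1.372]
contact_force: [0.4, 0.7, -0.8]
finger_gap: 0.419
12.28 tcp [0.5162 0.2732 0.2047] z [0.219 0.976 0.003] y [ 0.976 -0.219 -0.   ] F [ 0.45  0.74 -0.78] gap 39.9 q [-0.127, 0.777, 2.162, 1.663, 1.555, -1.369]
```

View pics/c5.png

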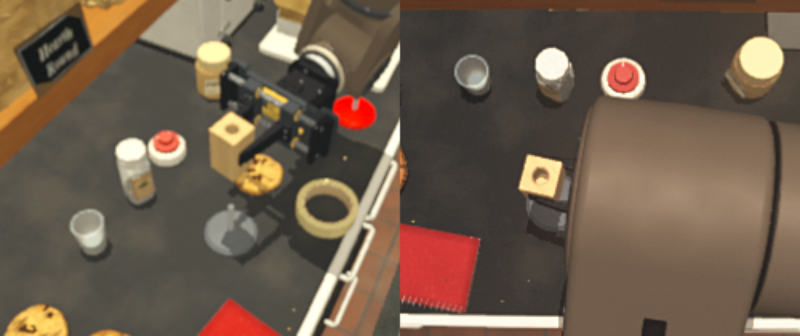

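The foot is held upright with its hole up (scene crop (233,127), top crop (541,176)), well above the peg, and the bystanders stand where they did.

```bash
python3 -c "
from cell import finish_job; print(finish_job())"
```

```text
the job is handed in; nothing more can be done
None
```

I picked up the foot, tilted it upright and lowered it onto the grey steel peg. It stopped on its closed end, pushing back with about 20 N with its centre about 112 mm above the worktop, so the hole was already facing up. No turn-over was needed.

I then raised it clear and handed it in at 12.3 s, well inside the 64 s limit:
- **Grip:** the jaws still hold it at 40 mm opening, with the grip force set to 40 N.
- **Pose:** it is upright within about 1 degree by the tool pose. Its centre is about 0.20 m up, roughly 13 cm above the peg tip.
- **Hole:** the last scene and top pictures both show it facing up.
- **Other things:** those visible in the last pictures look unmoved by eye; I did not re-measure them. The arm hid the cookie and tape roll in the top view, but both show in the scene view.

No check failed. Early position estimates for the foot differed by up to about 9 mm between cameras, and a closer wrist picture settled it before the grasp.

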